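Pair the finished bells with their display bases

TASK

Four finished bells, the ones with a hanging loop on top, are ready for sale: set each one gently, without dropping it, mouth down in the recess of the wooden base of its own size, the largest bell on the largest base and so on down to the smallest. The two unfinished shells without a loop stay standing where they are.

Things in the scene. Friction and masses are not known exactly. Their poses are not given: they have to be found in the camera images.
- bell_xl: The largest finished bell: copper-brown, loose, mouth down, 76 mm across the mouth, body 72 mm high, narrowing to a flat crown 34 mm across; about 320 g. On the crown a rigid dark steel strap loop to lift it by, 30 mm long (along x), 12 mm thick (along y), 28 mm high: its top is 100 mm above the origin. Origin: centre of the mouth, on the underside; z up.
- bell_l: The second largest finished bell: copper-brown, loose, mouth down, 62 mm across the mouth, body 60 mm high, narrowing to a flat crown 32 mm across; about 230 g. On the crown a rigid dark steel strap loop to lift it by, 30 mm long (along x), 12 mm thick (along y), 28 mm high: its top is 88 mm above the origin. Origin: centre of the mouth, on the underside; z up.
- bell_m: The second smallest finished bell: copper-brown, loose, mouth down, 50 mm across the mouth, body 50 mm high, narrowing to a flat crown 32 mm across; about 160 g. On the crown a rigid dark steel strap loop to lift it by, 30 mm long (along x), 12 mm thick (along y), 28 mm high: its top is 78 mm above the origin. Origin: centre of the mouth, on the underside; z up.
- bell_s: The smallest finished bell: copper-brown, loose, mouth down, 38 mm across the mouth, body 40 mm high, narrowing to a flat crown 32 mm across; about 100 g. On the crown a rigid dark steel strap loop to lift it by, 30 mm long (along x), 12 mm thick (along y), 28 mm high: its top is 68 mm above the origin. Origin: centre of the mouth, on the underside; z up.
- base_xl: The largest wooden base, for the largest finished bell: a pale turned wooden disc fixed to the bench, 110 mm across and 16 mm high, with a round recess 96 mm across and 8 mm deep in its top, its floor 8 mm above the origin. Origin: centre of the underside; z up.
- base_l: The second largest wooden base, for the second largest finished bell: a pale turned wooden disc fixed to the bench, 96 mm across and 16 mm high, with a round recess 82 mm across and 8 mm deep in its top, its floor 8 mm above the origin. Origin: centre of the underside; z up.
- base_m: The second smallest wooden base, for the second smallest finished bell: a pale turned wooden disc fixed to the bench, 84 mm across and 16 mm high, with a round recess 70 mm across and 8 mm deep in its top, its floor 8 mm above the origin. Origin: centre of the underside; z up.
- base_s: The smallest wooden base, for the smallest finished bell: a pale turned wooden disc fixed to the bench, 72 mm across and 16 mm high, with a round recess 58 mm across and 8 mm deep in its top, its floor 8 mm above the origin. Origin: centre of the underside; z up.
- shell_big: The larger of two unfinished bell shells: same copper-brown body as the bells, but with a bare crown and no loop; loose, mouth 70 mm across, 66 mm high. Stays where it is. Origin: centre of the mouth, on the underside; z up.
- shell_small: The smaller of two unfinished bell shells: same copper-brown body as the bells, but with a bare crown and no loop; loose, mouth 44 mm across, 45 mm high. Stays where it is. Origin: centre of the mouth, on the underside; z up.
Things that resemble listed ones, but are neither listed nor needed, are in the scene too. Leave any black, purple or turquoise look-alike of the base_m alone.

How it is judged:
At the end, for the whole second after the job is handed in: Each of the four bells stands upright (within 0.1 rad) on the recess floor of the base of its own size, its centre within 13 mm of the base's centre and its mouth 5 to 10.5 mm above the base's underside, released and at rest (under 0.02 m/s); both shells are within 20 mm of where they began (horizontal distance between bell_xl and base_xl below 0.013 m and z of bell_xl in the frame of base_xl between 0.005 and 0.0105 m and angle between each of bell_xl, bell_l, bell_m, bell_s's own z axis and vertical below 0.1 rad and linear speed of each of bell_xl, bell_l, bell_m, bell_s below 0.02 m/s and horizontal distance between bell_l and base_l below 0.013 m and z of bell_l in the frame of base_l between 0.005 and 0.0105 m and horizontal distance between bell_m and base_m below 0.013 m and z of bell_m in the frame of base_m between 0.005 and 0.0105 m and horizontal distance between bell_s and base_s below 0.013 m and z of bell_s in the frame of base_s between 0.005 and 0.0105 m and distance of each of shell_big, shell_small from where it was at the start of the episode below 0.02 m); the robot touches nothing.
It fails at once if a bell is dropped or thrown (faster than 0.7 m/s out of the fingers, a fall of about 25 mm) ((contact force between the fingers and bell_xl below 0.01 N and linear speed of bell_xl above 0.7 m/s) or (contact force between the fingers and bell_l below 0.01 N and linear speed of bell_l above 0.7 m/s) or (contact force between the fingers and bell_m below 0.01 N and linear speed of bell_m above 0.7 m/s) or (contact force between the fingers and bell_s below 0.01 N and linear speed of bell_s above 0.7 m/s)).
It fails at once if the larger unfinished shell is displaced by more than 20 mm or tipped over (distance of shell_big from where it was at the start of the episode above 0.02 m or angle between shell_big's own z axis and vertical above 0.3 rad).
It fails at once if the smaller unfinished shell is displaced by more than 20 mm or tipped over (distance of shell_small from where it was at the start of the episode above 0.02 m or angle between shell_small's own z axis and vertical above 0.3 rad).
It also fails if it takes over 98 s, if anything falls off the work surface, if the arm or the gripper's body presses on something with over 40 N, if the wrist force passes 120 N, or if a joint passes its speed limit or range.

ROBOT

A 7-joint arm with a two-finger parallel gripper is mounted at the origin on the work surface. World frame = base frame: x ahead of the robot, y to its left, z up, the work surface at z = 0. Lengths are in m, angles in rad, forces in N, time in s.
With the tool pointing down it reaches from about 0.4 to 0.85 m from the base axis. Payload 4.5 kg.
Tool frame: the origin (TCP) lies at the very end of the fingers, on their centre line; the grasp point (between the pads) lies 19 mm behind it (tcp_to_grasp is the distance from the TCP to the grasp point, in m); z points along the fingers, y is the line along which they close (so a half turn about z gives the same grasp; the last joint's range is limited). The gripper opens to 85 mm and grips with 20 to 120 N. Pads are 22 mm wide; open, the fingers measure 114 mm over their backs; the gripper's body (76 mm by 85 mm) begins 54 mm behind the grasp point. The pads swing forward as they close: fully open they stand 13 mm farther back than shut.
Start: joints at [-1.179, 0.689, -0.195, 1.565, 0.157, 0.902, -0.215], TCP at [0.219, 0.585, 0.231] pointing down, gripper open.
Joint ranges: [-3.01, 3.01], [-0.46, 2.08], [-1.47, 1.51], [0.13, 2.56], [-1, 4.14], [0.04, 2.09], [-2.66, 2.66]. Speed limits (rad/s): [2.57, 2.57, 3.14, 3.14, 3.14, 3.14, 3.14].

INTERFACE

Orientations are given as a rotation vector (axis times angle).
In Python, from cell import get_state, snapshot, close_job, boxes_of, tcp_to_grasp gives the robot as it stands.
- The arm moves only by the tool carry_out, never from a script. Its argument "series" is a list of rows, each a list of 2 entries, a list of its own where there are three numbers: the shift along the tool's x, y, z as a fraction of full scale, then the turn, a rotation vector about the tool's x, y, z as a fraction of full scale. A call has 1 to 5 rows; each row is the pose to reach, as a shift and turn from the pose commanded when the call began, along the tool's axes at that moment; what a row does not reach only later rows make up. Full scale, the value 1, is 0.2 m for a shift and 0.5 rad for a turn. A row lasts 1/10 s, in which the tool goes at most 50 mm and 8.59 degrees, less where a joint would pass 70% of its speed; a pose out of reach is approached as far as the arm can. A call with a number of a shift or a turn outside -1 to 1 is refused whole. A call with a gripper value outside its range is refused whole. "fingers" is the opening, from 0 (shut) to 1 (fully open), set as the call begins (left out, the last holds). The fingers move at their own pace and stop on an object; "force" is the grip in N (left out, the last holds). Time passes only in rows, so rows that repeat a pose let the fingers close. It gives the time, the measured TCP pose, the force, the opening and the grip force at its end, in the units of the state.
- get_state(): the state, without advancing time (a new reading comes with each control period).
- snapshot(name): name is "scene" or "top"; returns a dict with "pixels" (480x640x3 uint8, red, green, blue), "fx", "fy", "cx", "cy" (pixels), "rvec" (rotation vector, rad) and "tvec" (3), from world to camera coordinates, as OpenCV has them. Camera axes: x right, y down, z forward; pixel columns grow to the right and rows downward; lengths in m; the calibration is good to about 2 mm. A picture is of the moment at which its call begins. There is no depth.
- close_job(): hands the job in; it is judged then, once.
Trained networks look in the newest picture that a camera, given by its name, has taken for a name from the list of things; names that differ only in an ending like _2 or _b are one class to them, and where a whole thing is asked for, a point or a joint stands for the part that bears it (a point fixed in the world has none). Each returns a list of dicts, best first, with "confidence" (0 to 1); they miss things now and then, are a little off and sometimes report something else, mostly with a low value. They report only what shows in the picture. A call takes as long as a camera call. They do not tell look-alikes from the thing itself.
- boxes_of(camera, name): "position" ([column, row] in pixels, amid what is visible of it).
The state is a dict: "time": time; "joints": joint angles; "dq": joint speeds; "joint_torque": joint torques, N m; "eef_pos": TCP position; "ee_rot": TCP orientation; "force": force on the tool from outside, world axes, zero at the start; "wrist_torque": the same for the moment, N m; "gripper_width": finger opening in m; "grasp_force": force on a finger pad.
Only numpy, scipy, OpenCV 4.12 (cv2) and the standard library are available. Lean on these libraries where they do the work, as an engineer would, in place of code of your own. Each camera call takes 0.05 s, during which the arm holds its last target. There are 200 camera calls.

## Working session

There is one attempt and no reset: what is moved stays moved. The work goes in short steps, Python scripts to look and compute and a tool call to move; the robot and the scene stay as the last step left them, time stands still between calls to the robot, and variables do not carry over. Pictures are saved under pics/ and viewed, at most 14 in all, crops included, and the job is handed in when it is done.

Besides the shell and the picture viewer there is one more tool, called after ">>>" as a command line: name --argument value ..., lists and objects as JSON in quotes. carry_out: Moves the arm, as the interface text tells. Its arguments: {"type":"object","properties":{"series":{"type":"array","items":{"type":"array"}},"fingers":{"type":"number"},"force":{"type":"number"}},"required":["series"]}

```bash
mkdir -p pics; ls; cat > h.py <<'E'
import numpy as np, cv2
from cell import *
def ray(s,p):
    R=cv2.Rodrigues(np.array(s['rvec'],float))[0]; t=np.array(s['tvec'],float)
    d=R.T@np.array([(p[0]-s['cx'])/s['fx'],(p[1]-s['cy'])/s['fy'],1]); return -R.T@t,d
def at_z(s,p,z):
    o,d=ray(s,p); return o+d*(z-o[2])/d[2]
def proj(s,P):
    K=np.array([[s['fx'],0,s['cx']],[0,s['fy'],s['cy']],[0,0,1.]])
    return cv2.projectPoints(np.array(P,float).reshape(-1,3),np.array(s['rvec'],float),np.array(s['tvec'],float),K,None)[0].reshape(-1,2)
E
python3 - <<'E'
from h import *
for c in ('top','scene'):
    s=snapshot(c); cv2.imwrite(f'pics/{c}0.png',s['pixels'][...,::-1])
    print(c,s['fx'],ray(s,(320,240)))
    for n in ['bell_xl','bell_l','bell_m','bell_s','base_xl','base_l','base_m','base_s','shell_big','shell_small']:
        print(n,[(np.round(b['position']).tolist(),round(b['confidence'],2),np.round(at_z(s,b['position'],.012)[:2],3).tolist()) for b in boxes_of(c,n)])
print(get_state())
E
```

```text
pics
top 524.2958686973116 (array([0.27720497, 0.01246601, 1.28955581]), array([ 0.18547517,  0.00398988, -0.98272016]))
bell_xl [([424.0, 282.0], 0.62, [0.415, -0.237])]
bell_l [([212.0, 285.0], 0.91, [0.404, 0.282]), ([286.0, 193.0], 0.74, [0.638, 0.104]), ([363.0, 201.0], 0.64, [0.619, -0.089])]
bell_m [([212.0, 285.0], 0.91, [0.404, 0.282]), ([286.0, 193.0], 0.74, [0.638, 0.104]), ([363.0, 201.0], 0.64, [0.619, -0.089])]
bell_s [([212.0, 285.0], 0.91, [0.404, 0.282]), ([286.0, 193.0], 0.74, [0.638, 0.104]), ([363.0, 201.0], 0.64, [0.619, -0.089])]
base_xl [([220.0, 204.0], 0.84, [0.609, 0.27])]
base_l [([479.0, 174.0], 0.88, [0.69, -0.385]), ([472.0, 324.0], 0.81, [0.313, -0.349]), ([494.0, 251.0], 0.75, [0.492, -0.412]), ([438.0, 213.0], 0.65, [0.589, -0.277]), ([284.0, 266.0], 0.65, [0.453, 0.106]), ([417.0, 162.0], 0.56, [0.723, -0.23]), ([219.0, 203.0], 0.33, [0.612, 0.271])]
base_m [([479.0, 174.0], 0.88, [0.69, -0.385]), ([472.0, 324.0], 0.81, [0.313, -0.349]), ([494.0, 251.0], 0.75, [0.492, -0.412]), ([438.0, 213.0], 0.65, [0.589, -0.277]), ([284.0, 266.0], 0.65, [0.453, 0
[... 2048 characters left out ...]
array([-1.17919879,  0.68908444, -0.19462517,  1.56526301,  0.15729122,
        0.90247891, -0.21513561]), 'dq': array([-1.50597700e-03,  8.66050497e-04,  1.29722883e-03,  7.10619041e-04,
       -3.52880277e-05,  1.25757553e-03,  2.73968147e-04]), 'joint_torque': array([ 2.16903409e-04, -5.39569581e+01, -1.26682140e+00, -1.58882886e+01,
        1.00656651e-02,  1.55744165e-03, -1.73786361e-05]), 'eef_pos': array([0.21885894, 0.58548276, 0.23133696]), 'ee_rot': array([-5.59037013e-01, -3.09143710e+00, -2.39625901e-04]), 'force': array([-0.15403676,  0.46541291,  0.61401626]), 'wrist_torque': array([0.01950118, 0.01457643, 0.00553923]), 'grasp_force': 0.0, 'gripper_width': 0.08515156576814427}
```

View pics/top0.png

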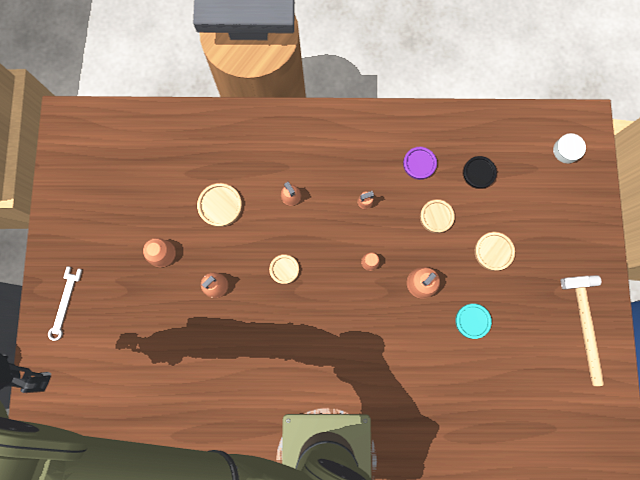

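View pics/scene0.png

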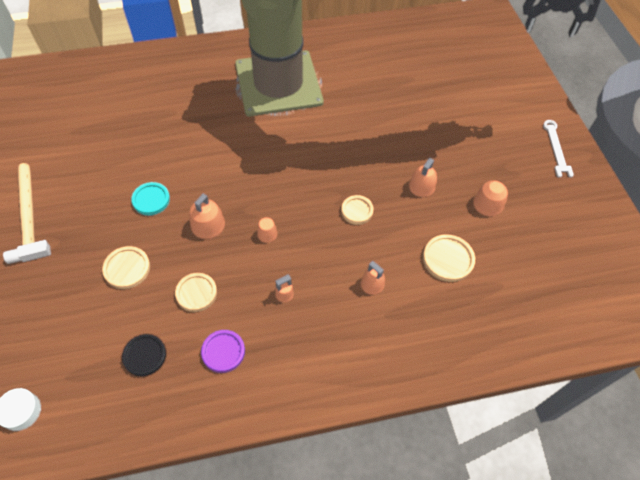

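Top view candidates for bells: xl (424,282), l (213,285), m (291,194), s (366,200), all with loops. The shells have no loop: big (158,252), small (371,261). Bases: xl (220,204), l (494,251), m (438,215), s (284,269). The base_m look-alikes are purple (420,163), black (480,172) and turquoise (473,321). Next is a close crop to check these choices.

```bash
python3 - <<'E'
from h import *
C={'top':[(424,282),(213,285),(291,194),(366,200)],'scene':[(206,217),(424,181),(373,279),(284,289)]}
rows=[]
for c in C:
    im=cv2.imread(f'pics/{c}0.png'); rows.append(np.hstack([cv2.resize(im[v-25:v+25,u-25:u+25],(200,200),interpolation=cv2.INTER_NEAREST) for u,v in C[c]]))
cv2.imwrite('pics/crops.png',np.vstack(rows))
im=cv2.cvtColor(cv2.imread('pics/top0.png'),cv2.COLOR_BGR2HSV)
for u,v in [(418,283),(217,285),(291,200),(424,279),(208,283),(289,188),(366,196),(367,205),(390,240),(310,195),(284,269),(230,290),(440,290)]: print((u,v),im[v,u])
E
```

```text
(418, 283) [ 13 105 253]
(217, 285) [  8 132 217]
(291, 200) [  9 132 190]
(424, 279) [ 14 107 255]
(208, 283) [107  26 174]
(289, 188) [112  17 164]
(366, 196) [106  23 163]
(367, 205) [  8 133 159]
(390, 240) [ 10 132 166]
(310, 195) [ 10 132 131]
(284, 269) [ 24  49 255]
(230, 290) [ 11 126  85]
(440, 290) [ 11 123  85]
```

View pics/crops.png

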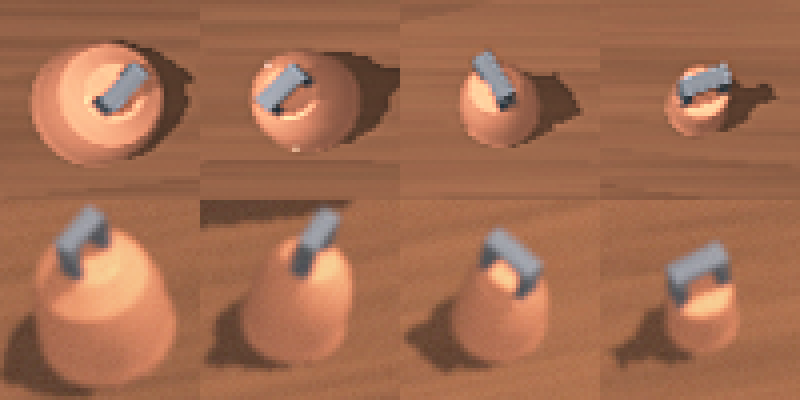

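The crops show the four looped bells; the strap tops are grey and well separable, with a different yaw on each. I'll fit strap pose and base centres using both cameras.

```bash
cat > fit.py <<'E'
from h import *
from scipy.optimize import minimize
H=dict(xl=.1,l=.088,m=.078,s=.068)
S=8
def grayhull(s,px,r=14):
    u,v=np.round(px).astype(int); v0,u0=v-r,u-r
    g=cv2.resize(s['pixels'][v0:v+r,u0:u+r],None,fx=S,fy=S,interpolation=cv2.INTER_LINEAR)
    h=cv2.cvtColor(g,cv2.COLOR_RGB2HSV)
    m=((h[...,0]>85)&(h[...,0]<130)&(h[...,2]>50)).astype(np.uint8)
    n,l,st,_=cv2.connectedComponentsWithStats(m)
    m=(l==1+np.argmax(st[1:,4])).astype(np.uint8)
    out=np.zeros_like(m); cv2.fillConvexPoly(out,cv2.convexHull(cv2.findNonZero(m)),1)
    return out,np.array([u0,v0])
def strapfit(name,x0,obs):
    ht=H[name]
    def cost(p):
        c=0
        for s,m,o in obs:
            R=np.array([[np.cos(p[2]),-np.sin(p[2])],[np.sin(p[2]),np.cos(p[2])]])
            P=[np.r_[p[:2]+R@[a,b],z] for a in(-.015,.015) for b in(-.006,.006) for z in(ht-.028,ht)]
            q=((proj(s,P)-o+.5)*S-.5)
            im=np.zeros_like(m); cv2.fillConvexPoly(im,cv2.convexHull(np.round(q*16).astype(np.int32)),1,shift=4)
            c+=1-(im&m).sum()/(im|m).sum()
        return c
    best=min((minimize(cost,[*x0,y],method='Nelder-Mead',options=dict(initial_simplex=[[x0[0],x0[1],y],[x0[0]+.01,x0[1],y],[x0[0],x0[1]+.01,y],[x0[0],x0[1],y+.3]],maxiter=200)) for y in np.arange(0,3.1,.4)),key=lambda r:r.fun)
    return best.x,best.fun
E
python3 - <<'E'
from fit import *
T,Sc=snapshot('top'),snapshot('scene')
L=dict(xl=((428,279),(202,202)),l=((209,282),(428,167)),m=((289,188),(375,268)),s=((367,196),(283,282)))
for n,(a,b) in L.items():
    obs=[(T,*grayhull(T,a)),(Sc,*grayhull(Sc,b))]
    x,f=strapfit(n,at_z(T,a,H[n])[:2],obs); x1,f1=strapfit(n,x[:2],obs[:1])
    print(n,x.round(4),round(f,2),'top only',x1.round(4),round(f1,2))
B=dict(xl=((220,204),(450,258)),l=((494,251),(126,268)),m=((438,215),(196,292)),s=((284,269),(357,210)))
for n,pp in B.items():
    for s,(u,v) in zip((T,Sc),pp):
        h=cv2.cvtColor(s['pixels'],cv2.COLOR_RGB2HSV)
        m=((h[...,0]>=15)&(h[...,0]<35)&(h[...,1]<120)&(h[...,2]>130)).astype(np.uint8)
        k,l,st,c=cv2.connectedComponentsWithStats(m); i=l[v,u]
        e=cv2.fitEllipse(cv2.convexHull(cv2.findNonZero((l==i).astype(np.uint8))))
        print('base',n,at_z(s,e[0],.011)[:2].round(4),np.round(e[1],1))
for n,a,b in(('big',(158,252),(491,198)),('small',(371,261),(267,230))): print('shell',n,at_z(T,a,.03)[:2],at_z(Sc,b,.03)[:2])
E
```

```text
xl [ 0.4136 -0.2329  2.3187] 0.77 top only [ 0.4149 -0.2345 -0.8772] 0.29
l [0.4054 0.2751 2.5927] 0.76 top only [ 0.4071  0.2747 -0.6293] 0.33
m [0.6343 0.0928 0.3972] 0.72 top only [0.6359 0.0933 0.4046] 0.29
s [ 0.6191 -0.0943  2.0101] 0.73 top only [ 0.6202 -0.0953  2.0774] 0.28
base xl [0.6088 0.2726] [41.8 44. ]
base xl [0.6076 0.271 ] [45.9 52.1]
base l [ 0.4935 -0.4156] [37.  39.5]
base l [ 0.4914 -0.4162] [40.9 47.9]
base m [ 0.5821 -0.2751] [32.3 33.5]
base m [ 0.58   -0.2763] [37.6 42.1]
base s [0.446  0.1066] [28.5 29.1]
base s [0.4444 0.1058] [29. 32.]
shell big [0.48335917 0.41103037] [0.48763705 0.40991468]
shell small [ 0.46362887 -0.10654628] [ 0.47137496 -0.105708  ]
```

```bash
python3 - <<'E'
from fit import *
T,Sc=snapshot('top'),snapshot('scene')
L=dict(xl=((428,279),(202,202)),l=((209,282),(428,167)),m=((289,188),(375,268)),s=((367,196),(283,282)))
F=dict(xl=(.4136,-.2329,2.3187),l=(.4054,.2751,2.593),m=(.6343,.0928,.397),s=(.619,-.0943,2.01))
rows=[]
for k,s in enumerate((T,Sc)):
    row=[]
    for n in L:
        u,v=L[n][k]; r=14
        g=cv2.resize(s['pixels'][v-r:v+r,u-r:u+r],None,fx=8,fy=8,interpolation=cv2.INTER_LINEAR)
        h=cv2.cvtColor(g,cv2.COLOR_RGB2HSV); m=((h[...,1]<60)&(h[...,2]>(140 if k==0 else 110))&(h[...,0]>60)).astype(np.uint8)
        _,l,st,_=cv2.connectedComponentsWithStats(m); m=(l==1+np.argmax(st[1:,4])).astype(np.uint8)
        b=cv2.boxPoints(cv2.minAreaRect(cv2.findNonZero(m)))
        W=np.array([at_z(s,(q+.5)/8-.5+[u-r,v-r],H[n])[:2] for q in b])
        e=max([W[1]-W[0],W[2]-W[1]],key=np.linalg.norm); 
        print(k,n,W.mean(0).round(4),'yaw',round(np.arctan2(e[1],e[0])%np.pi,3),'sz',np.linalg.norm(W[1]-W[0]).round(4),np.linalg.norm(W[2]-W[1]).round(4))
        g=g.copy(); cv2.polylines(g,[np.int32(b)],True,(0,255,0))
        p=F[n]; R=np.array([[np.cos(p[2]),-np.sin(p[2])],[np.sin(p[2]),np.cos(p[2])]])
        P=[np.r_[p[:2]+R@np.array(a),H[n]] for a in((.015,.006),(.015,-.006),(-.015,-.006),(-.015,.006))]
        cv2.polylines(g,[np.int32((proj(s,P)-[u-r,v-r]+.5)*8)],True,(255,0,0))
        row.append(cv2.resize(g,(200,200)))
    rows.append(np.hstack(row))
cv2.imwrite('pics/ov.png',np.vstack(rows)[...,::-1])
E
```

```text
0 xl [ 0.4139 -0.2333] yaw 2.392 sz 0.0298 0.0115
0 l [0.406  0.2747] yaw 2.367 sz 0.0289 0.0112
0 m [0.6338 0.0926] yaw 0.561 sz 0.0115 0.0293
0 s [ 0.6198 -0.0952] yaw 1.911 sz 0.0305 0.0112
1 xl [ 0.4157 -0.2343] yaw 2.601 sz 0.0353 0.0181
1 l [0.4057 0.2753] yaw 2.491 sz 0.0327 0.0137
1 m [0.6351 0.0921] yaw 0.542 sz 0.0144 0.0331
1 s [ 0.6196 -0.0958] yaw 1.872 sz 0.0308 0.0143
```

View pics/ov.png

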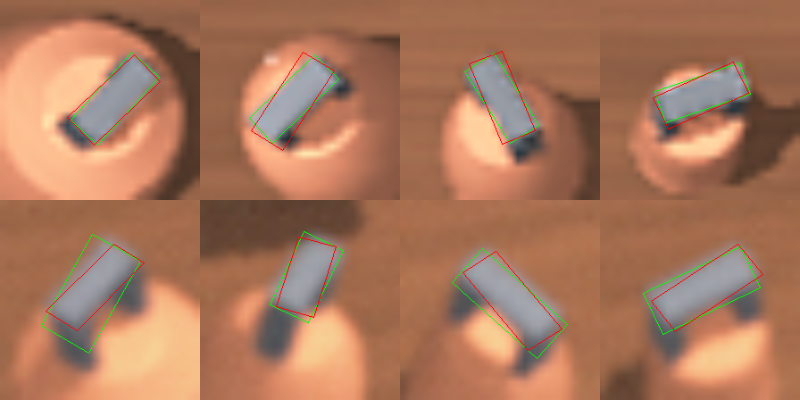

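Top-view fits (green) sit tightly on the straps, so I'll use those. I'm writing a helper that converts targets to tool-axis fractions.

```bash
cat > go.py <<'E'
import sys; from h import *
from scipy.spatial.transform import Rotation as Ro
st=get_state(); R=Ro.from_rotvec(st['ee_rot']); p=np.array(st['eef_pos'])
a=[float(v) for v in sys.argv[1:]]
print('t',round(st['time'],2),'pos',p.round(4),'toolx',np.arctan2(R.as_matrix()[1,0],R.as_matrix()[0,0]).round(3),'q1,q7',st['joints'][[0,6]].round(2),'F',np.round(st['force'],1),'w',round(st['gripper_width'],4),'gf',round(st['grasp_force'],1))
for k in range(0,len(a),4):
    x,y,z,w=a[k:k+4]
    G=Ro.from_matrix(np.array([[np.cos(w),np.sin(w),0],[np.sin(w),-np.cos(w),0],[0,0,-1]]))
    print('shift',(R.inv().apply(np.array([x,y,z])-p)/.2).round(3),'turn',((R.inv()*G).as_rotvec()/.5).round(3))
E
python3 go.py .414 -.2335 .15 2.392
```

```text
t 1.3 pos [0.2188 0.5855 0.2313] toolx 2.784 q1,q7 [-1.18 -0.22] F [ 0.5 -0.5 -0.6] w 0.0859 gf 0.0
shift [-2.348 -3.494  0.406] turn [ 0.    -0.     0.784]
```

>>> carry_out --series '[[[-0.2,-0.12,0],[0,0,0]],[[-0.4,-0.24,0],[0,0,0]],[[-0.6,-0.36,0],[0,0,0]],[[-0.8,-0.48,0],[0,0,0]],[[-1,-0.6,0],[0,0,0]]]' --fingers 0.6 --force 60

```text
time: 1.8
eef_pos: [0.3652, 0.4015, 0.2315]
ee_rot: [0.559, 3.091, 0.001]
force: [0.8, 0.6, 0.1]
gripper_width: 0.051
grasp_force: 0.0
```

>>> carry_out --series '[[[-0.12,-0.2,0],[0,0,0]],[[-0.24,-0.4,0],[0,0,0]],[[-0.36,-0.6,0],[0,0,0]],[[-0.48,-0.8,0],[0,0,0]],[[-0.6,-1,0],[0,0,0]]]'

```text
time: 2.3
eef_pos: [0.4069, 0.172, 0.2315]
ee_rot: [0.558, 3.091, 0.001]
force: [0.5, -0.7, 0.0]
gripper_width: 0.0511
grasp_force: 0.0
```

>>> carry_out --series '[[[-0.1,-0.2,0],[0,0,0]],[[-0.2,-0.4,0],[0,0,0]],[[-0.3,-0.6,0],[0,0,0]],[[-0.4,-0.8,0],[0,0,0]],[[-0.5,-1,0],[0,0,0]]]'

```text
time: 2.8
eef_pos: [0.4304, -0.0505, 0.2315]
ee_rot: [0.559, 3.091, 0.0]
force: [0.8, -1.2, -1.1]
gripper_width: 0.0514
grasp_force: 0.0
```

```bash
python3 go.py .414 -.2335 .15 2.392
```

```text
t 2.8 pos [ 0.4304 -0.0505  0.2315] toolx 2.784 q1,q7 [0.21 0.98] F [ 0.8 -1.2 -1.1] w 0.0514 gf 0.0
shift [-0.243 -0.886  0.408] turn [0.001 0.002 0.784]
```

>>> carry_out --series '[[[-0.06,-0.2,0.1],[0,0,0.2]],[[-0.12,-0.42,0.2],[0,0,0.4]],[[-0.18,-0.64,0.3],[0,0,0.6]],[[-0.243,-0.886,0.408],[0,0,0.784]],[[-0.243,-0.886,0.408],[0,0,0.784]]]'

```text
time: 3.3
eef_pos: [0.4111, -0.2381, 0.1479]
ee_rot: [-1.167, -2.915, 0.006]
force: [-1.3, 1.3, 0.7]
gripper_width: 0.0512
grasp_force: 0.0
```

```bash
python3 go.py .414 -.2335 .076 2.392; python3 - <<'E'
from h import *
s=snapshot('scene'); i=s['pixels'][110:290,120:300]; cv2.imwrite('pics/a1.png',cv2.resize(i,None,fx=3,fy=3)[...,::-1])
E
```

```text
t 3.3 pos [ 0.4111 -0.2381  0.1479] toolx 2.38 q1,q7 [0.52 1.01] F [-1.3  1.3  0.7] w 0.0512 gf 0.0
shift [0.005 0.028 0.359] turn [-0.009 -0.001 -0.024]
```

View pics/a1.png

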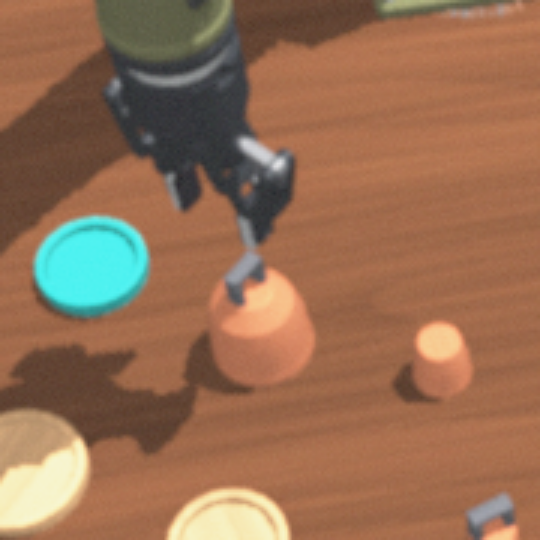

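The gripper stands above the big bell with one finger on each side of the strap (crop ~ (245,270)). The pose may not have settled, so I'll check once more before descending.

```bash
python3 go.py .414 -.2335 .076 2.392
```

```text
t 3.35 pos [ 0.412  -0.2357  0.1484] toolx 2.385 q1,q7 [0.51 1.01] F [-0.  -0.6  0.1] w 0.0515 gf 0.0
shift [-0.     0.016  0.362] turn [-0.005 -0.002 -0.015]
```

>>> carry_out --series '[[[0,0,0.13],[0,0,0]],[[0,0,0.26],[0,0,0]],[[0,0,0.36],[0,0,0]],[[0,0,0.37],[0,0,0]],[[0,0,0.37],[0,0,0]]]'

```text
time: 3.85
eef_pos: [0.4142, -0.2306, 0.076]
ee_rot: [-1.147, -2.924, -0.001]
force: [0.3, -0.2, 0.9]
gripper_width: 0.0512
grasp_force: 0.0
```

>>> carry_out --series '[[[0,0,0],[0,0,0]],[[0,0,0],[0,0,0]],[[0,0,0],[0,0,0]],[[0,0,0],[0,0,0]],[[0,0,0],[0,0,0]]]' --fingers 0 --force 60

```text
time: 4.35
eef_pos: [0.4138, -0.2322, 0.0763]
ee_rot: [1.151, 2.922, -0.001]
force: [-1.5, -0.5, 5.5]
gripper_width: 0.0103
grasp_force: 60.6
```

```bash
python3 go.py .414 -.2335 .156 2.392 .608 .272 .156 2.392
```

```text
t 4.35 pos [ 0.4138 -0.2322  0.0763] toolx 2.391 q1,q7 [0.47 0.97] F [-1.5 -0.5  5.5] w 0.0103 gf 60.6
shift [-0.006 -0.004 -0.399] turn [-0.     0.002 -0.002]
shift [ 1.008  2.506 -0.4  ] turn [-0.     0.002 -0.002]
```

>>> carry_out --series '[[[0,0,-0.06],[0,0,0]],[[0,0,-0.18],[0,0,0]],[[0,0,-0.32],[0,0,0]],[[0,0,-0.4],[0,0,0]],[[0.02,0.06,-0.4],[0,0,0]]]'

```text
time: 4.85
eef_pos: [0.4191, -0.2219, 0.1571]
ee_rot: [1.155, 2.918, -0.002]
force: [0.2, -0.8, -3.1]
gripper_width: 0.0111
grasp_force: 60.0
```

>>> carry_out --series '[[[0.06,0.16,0],[0,0,0]],[[0.13,0.34,0],[0,0,0]],[[0.2,0.52,0],[0,0,0]],[[0.27,0.7,0],[0,0,0]],[[0.34,0.88,0],[0,0,0]]]'

```text
time: 5.35
eef_pos: [0.4887, -0.0422, 0.1543]
ee_rot: [-1.148, -2.922, 0.0]
force: [1.2, -0.4, -3.5]
gripper_width: 0.0111
grasp_force: 60.0
```

>>> carry_out --series '[[[0.07,0.18,0],[0,0,0]],[[0.14,0.36,0],[0,0,0]],[[0.21,0.54,0],[0,0,0]],[[0.28,0.72,0],[0,0,0]],[[0.35,0.9,0],[0,0,0]]]'

```text
time: 5.85
eef_pos: [0.5594, 0.1372, 0.1539]
ee_rot: [-1.147, -2.922, 0.002]
force: [0.3, -0.6, -3.8]
gripper_width: 0.0106
grasp_force: 60.0
```

```bash
python3 go.py .608 .272 .156 2.392; python3 go.py .608 .272 .0845 2.392
```

```text
t 5.85 pos [0.5594 0.1372 0.1539] toolx 2.393 q1,q7 [-0.28  0.43] F [ 0.3 -0.6 -3.8] w 0.0106 gf 60.0
shift [ 0.281  0.659 -0.011] turn [-0.004 -0.004  0.003]
t 5.85 pos [0.5594 0.1372 0.1539] toolx 2.393 q1,q7 [-0.28  0.43] F [ 0.3 -0.6 -3.8] w 0.0106 gf 60.0
shift [0.28  0.66  0.346] turn [-0.004 -0.004  0.003]
```

>>> carry_out --series '[[[0.08,0.18,0],[0,0,0]],[[0.16,0.36,0],[0,0,0]],[[0.24,0.54,0],[0,0,0]],[[0.3,0.665,0],[0,0,0]],[[0.3,0.665,0],[0,0,0]]]'

```text
time: 6.35
eef_pos: [0.6053, 0.2811, 0.1534]
ee_rot: [-1.137, -2.925, -0.007]
force: [0.1, -0.1, -2.8]
gripper_width: 0.0107
grasp_force: 60.2
```

>>> carry_out --series '[[[0,0,0.1],[0,0,0]],[[0,0,0.2],[0,0,0]],[[0,0,0.25],[0,0,0]],[[0,0,0.25],[0,0,0]],[[0,0,0.25],[0,0,0]]]'

```text
time: 6.85
eef_pos: [0.607, 0.2728, 0.1055]
ee_rot: [-1.15, -2.923, 0.0]
force: [0.7, 0.2, -1.9]
gripper_width: 0.0106
grasp_force: 60.1
```

```bash
python3 go.py .608 .272 .0845 2.392; python3 - <<'E'
from h import *
s=snapshot('scene'); i=s['pixels'][190:310,380:520]; cv2.imwrite('pics/a2.png',cv2.resize(i,None,fx=4,fy=4)[...,::-1])
E
```

```text
t 6.85 pos [0.607  0.2728 0.1055] toolx 2.392 q1,q7 [-0.47  0.29] F [ 0.7  0.2 -1.9] w 0.0106 gf 60.1
shift [-0.006  0.     0.105] turn [-0.001 -0.    -0.   ]
```

View pics/a2.png

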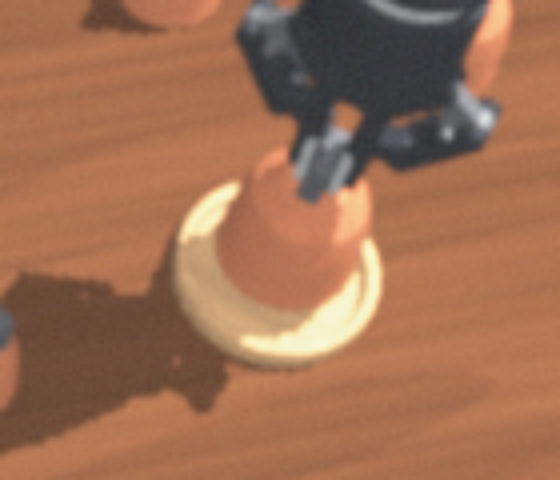

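The bell hangs upright above the recess of the largest base. Lowering it slowly.

>>> carry_out --series '[[[0,0,0.04],[0,0,0]],[[0,0,0.07],[0,0,0]],[[0,0,0.09],[0,0,0]],[[0,0,0.1],[0,0,0]],[[0,0,0.1],[0,0,0]]]'

```text
time: 7.4
eef_pos: [0.607, 0.2725, 0.0853]
ee_rot: [-1.15, -2.923, 0.001]
force: [-0.2, 0.8, -2.3]
gripper_width: 0.0106
grasp_force: 60.2
```

>>> carry_out --series '[[[0,0,0.005],[0,0,0]],[[0,0,0.005],[0,0,0]],[[0,0,0.01],[0,0,0]],[[0,0,0.01],[0,0,0]],[[0,0,0.01],[0,0,0]]]'

```text
time: 7.9
eef_pos: [0.6074, 0.2726, 0.0845]
ee_rot: [1.15, 2.923, 0.001]
force: [-2.5, -1.0, 5.4]
gripper_width: 0.0106
grasp_force: 61.0
```

>>> carry_out --series '[[[0,0,0],[0,0,0]],[[0,0,0],[0,0,0]],[[0,0,0],[0,0,0]],[[0,0,-0.05],[0,0,0]],[[0,0,-0.15],[0,0,0]]]' --fingers 0.5

```text
time: 8.4
eef_pos: [0.6061, 0.2722, 0.1129]
ee_rot: [-1.149, -2.921, 0.004]
force: [-0.1, -0.0, 0.7]
gripper_width: 0.0426
grasp_force: 0.0
```

>>> carry_out --series '[[[0,0,-0.15],[0,0,0]],[[0,0,-0.25],[0,0,0]],[[0,0,-0.25],[0,0,0]],[[0,0,-0.25],[0,0,0]],[[0,0,-0.25],[0,0,0]]]'

```text
time: 8.9
eef_pos: [0.6065, 0.2723, 0.1627]
ee_rot: [-1.15, -2.922, 0.002]
force: [0.2, -0.1, -0.1]
gripper_width: 0.0425
grasp_force: 0.0
```

```bash
python3 go.py .406 .275 .13 2.367; python3 - <<'E'
from h import *
s=snapshot('scene'); i=s['pixels'][150:310,360:540]; cv2.imwrite('pics/a3.png',cv2.resize(i,None,fx=3,fy=3)[...,::-1])
E
```

```text
t 8.9 pos [0.6065 0.2723 0.1627] toolx 2.392 q1,q7 [-0.47  0.29] F [ 0.2 -0.1 -0.1] w 0.0425 gf 0.0
shift [ 0.743 -0.673  0.166] turn [-0.004 -0.001  0.05 ]
```

View pics/a3.png

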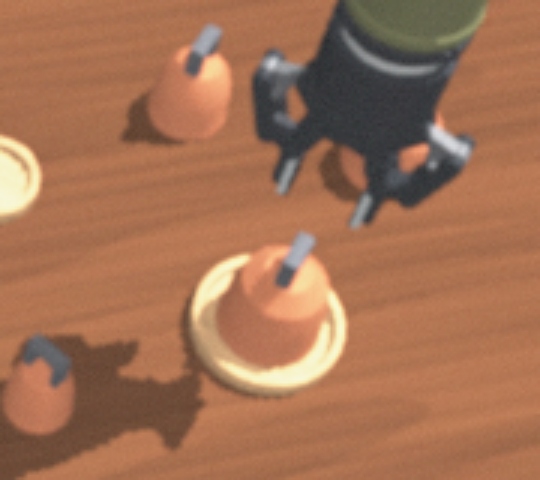

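The largest bell stands in its recess, released. Next is bell_l.

>>> carry_out --series '[[[0.18,-0.16,0],[0,0,0.01]],[[0.37,-0.34,0.04],[0,0,0.03]],[[0.56,-0.51,0.1],[0,0,0.05]],[[0.743,-0.673,0.16],[0,0,0.05]],[[0.743,-0.673,0.166],[0,0,0.05]]]'

```text
time: 9.45
eef_pos: [0.3977, 0.2737, 0.1287]
ee_rot: [-1.175, -2.905, 0.015]
force: [0.2, 0.3, -0.8]
gripper_width: 0.0424
grasp_force: 0.0
```

>>> carry_out --series '[[[0,0,0.02],[0,0,0]],[[0,0,0.04],[0,0,0]],[[0,0,0.04],[0,0,0]]]'

```text
time: 9.75
eef_pos: [0.4085, 0.2753, 0.1219]
ee_rot: [1.189, 2.907, 0.001]
force: [-0.2, 0.1, -0.7]
gripper_width: 0.0425
grasp_force: 0.0
```

```bash
python3 go.py .406 .275 .064 2.367
```

```text
t 9.75 pos [0.4085 0.2753 0.1219] toolx 2.365 q1,q7 [-0.68  0.08] F [-0.2  0.1 -0.7] w 0.0425 gf 0.0
shift [ 0.008 -0.01   0.29 ] turn [ 0.002  0.001 -0.004]
```

>>> carry_out --series '[[[0.004,-0.003,0.1],[0,0,0]],[[0.004,-0.003,0.2],[0,0,0]],[[0.004,-0.003,0.28],[0,0,0]],[[0.004,-0.003,0.29],[0,0,0]],[[0.004,-0.003,0.29],[0,0,0]]]'

```text
time: 10.25
eef_pos: [0.4067, 0.2753, 0.0643]
ee_rot: [1.188, 2.908, 0.0]
force: [-0.1, 0.4, 0.1]
gripper_width: 0.0426
grasp_force: 0.0
```

>>> carry_out --series '[[[0,0,0],[0,0,0]],[[0,0,0],[0,0,0]],[[0,0,0],[0,0,0]],[[0,0,0],[0,0,0]],[[0,0,0],[0,0,0]]]' --fingers 0 --force 60

```text
time: 10.75
eef_pos: [0.4062, 0.2756, 0.0651]
ee_rot: [1.187, 2.908, 0.002]
force: [-0.0, -0.2, 5.5]
gripper_width: 0.0104
grasp_force: 61.0
```

```bash
python3 go.py .406 .275 .064 2.367 .4925 -.416 .144 2.367
```

```text
t 10.75 pos [0.4062 0.2756 0.0651] toolx 2.367 q1,q7 [-0.69  0.08] F [-0.  -0.2  5.5] w 0.0104 gf 61.0
shift [-0.002 -0.003  0.006] turn [ 0.002  0.001 -0.001]
shift [-2.728 -2.168 -0.396] turn [ 0.002  0.001 -0.001]
```

>>> carry_out --series '[[[0,0,-0.06],[0,0,0]],[[0,0,-0.18],[0,0,0]],[[0,0,-0.32],[0,0,0]],[[0,0,-0.4],[0,0,0]],[[-0.05,-0.04,-0.4],[0,0,0]]]'

```text
time: 11.25
eef_pos: [0.4083, 0.2654, 0.1468]
ee_rot: [1.181, 2.909, 0.01]
force: [0.0, -0.4, -2.0]
gripper_width: 0.0107
grasp_force: 60.0
```

>>> carry_out --series '[[[-0.12,-0.1,0],[0,0,0]],[[-0.26,-0.21,0],[0,0,0]],[[-0.4,-0.32,0],[0,0,0]],[[-0.54,-0.43,0],[0,0,0]],[[-0.68,-0.54,0],[0,0,0]]]'

```text
time: 11.75
eef_pos: [0.4279, 0.0879, 0.1438]
ee_rot: [-1.187, -2.907, 0.003]
force: [0.2, -0.2, -2.7]
gripper_width: 0.0108
grasp_force: 60.0
```

>>> carry_out --series '[[[-0.14,-0.11,0],[0,0,0]],[[-0.28,-0.22,0],[0,0,0]],[[-0.42,-0.33,0],[0,0,0]],[[-0.56,-0.44,0],[0,0,0]],[[-0.7,-0.55,0],[0,0,0]]]'

```text
time: 12.25
eef_pos: [0.4505, -0.0883, 0.1437]
ee_rot: [-1.187, -2.906, 0.001]
force: [1.2, -0.7, -1.7]
gripper_width: 0.0107
grasp_force: 60.0
```

>>> carry_out --series '[[[-0.14,-0.11,0],[0,0,0]],[[-0.28,-0.22,0],[0,0,0]],[[-0.42,-0.33,0],[0,0,0]],[[-0.56,-0.44,0],[0,0,0]],[[-0.7,-0.55,0],[0,0,0]]]'

```text
time: 12.75
eef_pos: [0.4731, -0.2645, 0.1434]
ee_rot: [-1.187, -2.906, 0.0]
force: [0.6, -0.1, -2.0]
gripper_width: 0.0111
grasp_force: 60.0
```

```bash
python3 go.py .4925 -.416 .144 2.367
```

```text
t 12.75 pos [ 0.4731 -0.2645  0.1434] toolx 2.366 q1,q7 [0.55 0.96] F [ 0.6 -0.1 -2. ] w 0.0111 gf 60.0
shift [-0.599 -0.473 -0.004] turn [-0.002 -0.005 -0.002]
```

>>> carry_out --series '[[[-0.14,-0.11,0],[0,0,0]],[[-0.28,-0.22,0],[0,0,0]],[[-0.42,-0.34,0],[0,0,0]],[[-0.54,-0.44,0],[0,0,0]],[[-0.6,-0.485,0],[0,0,0]]]'

```text
time: 13.25
eef_pos: [0.4897, -0.4205, 0.1428]
ee_rot: [-1.193, -2.904, 0.004]
force: [-0.1, -0.1, -2.4]
gripper_width: 0.011
grasp_force: 60.0
```

>>> carry_out --series '[[[0,0,0.02],[0,0,0]],[[0,0,0.1],[0,0,0]],[[0,0,0.2],[0,0,0]],[[0,0,0.25],[0,0,0]],[[0,0,0.25],[0,0,0]]]'

```text
time: 13.75
eef_pos: [0.4912, -0.4137, 0.0922]
ee_rot: [-1.183, -2.905, -0.003]
force: [-1.0, 0.3, -1.3]
gripper_width: 0.0105
grasp_force: 59.9
```

```bash
python3 go.py .4925 -.416 .073 2.367
```

```text
t 13.75 pos [ 0.4912 -0.4137  0.0922] toolx 2.368 q1,q7 [0.75 1.17] F [-1.   0.3 -1.3] w 0.0105 gf 59.9
shift [-0.013 -0.004  0.096] turn [-0.001 -0.011  0.002]
```

>>> carry_out --series '[[[-0.006,0,0.03],[0,0,0]],[[-0.006,0,0.06],[0,0,0]],[[-0.006,0,0.08],[0,0,0]],[[-0.006,0,0.09],[0,0,0]],[[-0.006,0,0.09],[0,0,0]]]'

```text
time: 14.25
eef_pos: [0.4937, -0.4166, 0.0763]
ee_rot: [-1.187, -2.908, -0.0]
force: [-1.2, 0.5, -3.1]
gripper_width: 0.0108
grasp_force: 59.9
```

>>> carry_out --series '[[[0,0,0.005],[0,0,0]],[[0,0,0.005],[0,0,0]],[[0,0,0.01],[0,0,0]],[[0,0,0.01],[0,0,0]],[[0,0,0.01],[0,0,0]]]'

```text
time: 14.75
eef_pos: [0.4939, -0.4167, 0.0745]
ee_rot: [-1.187, -2.909, -0.0]
force: [-0.5, -0.3, -1.2]
gripper_width: 0.0109
grasp_force: 59.9
```

One more millimetre of lowering, until contact.

>>> carry_out --series '[[[0,0,0.003],[0,0,0]],[[0,0,0.006],[0,0,0]],[[0,0,0.008],[0,0,0]],[[0,0,0.008],[0,0,0]]]'

```text
time: 15.15
eef_pos: [0.4938, -0.4169, 0.0733]
ee_rot: [1.187, 2.909, -0.0]
force: [-1.1, -0.3, 2.3]
gripper_width: 0.0107
grasp_force: 60.6
```

>>> carry_out --series '[[[0,0,0],[0,0,0]],[[0,0,0],[0,0,0]],[[0,0,0],[0,0,0]],[[0,0,-0.05],[0,0,0]],[[0,0,-0.15],[0,0,0]]]' --fingers 0.5

```text
time: 15.65
eef_pos: [0.4929, -0.416, 0.1022]
ee_rot: [-1.185, -2.906, -0.001]
force: [0.0, 0.4, 0.6]
gripper_width: 0.0428
grasp_force: 0.0
```

>>> carry_out --series '[[[0,0,-0.15],[0,0,0]],[[0,0,-0.25],[0,0,0]],[[0,0,-0.3],[0,0,0]],[[0,0,-0.3],[0,0,0]]]'

```text
time: 16.05
eef_pos: [0.4947, -0.4173, 0.1646]
ee_rot: [1.186, 2.906, -0.001]
force: [0.2, 0.2, -0.4]
gripper_width: 0.0424
grasp_force: 0.0
```

```bash
python3 go.py .6195 -.0955 .12 1.911;
```

```text
t 16.05 pos [ 0.4947 -0.4173  0.1646] toolx 2.367 q1,q7 [0.77 1.2 ] F [ 0.2  0.2 -0.4] w 0.0424 gf 0.0
shift [0.681 1.586 0.222] turn [0.003 0.006 0.911]
```

>>> carry_out --series '[[[0.07,0.16,0],[0,0,0]],[[0.14,0.33,0],[0,0,0]],[[0.22,0.51,0],[0,0,0]],[[0.3,0.69,0],[0,0,0]],[[0.38,0.87,0],[0,0,0]]]'

```text
time: 16.55
eef_pos: [0.5608, -0.2375, 0.1616]
ee_rot: [-1.186, -2.906, 0.0]
force: [0.7, 0.0, 0.3]
gripper_width: 0.0425
grasp_force: 0.0
```

>>> carry_out --series '[[[0.08,0.18,0],[0,0,0.2]],[[0.16,0.36,0.05],[0,0,0.4]],[[0.23,0.54,0.12],[0,0,0.65]],[[0.3,0.716,0.2],[0,0,0.911]],[[0.3,0.716,0.222],[0,0,0.911]]]'

```text
time: 17.05
eef_pos: [0.6193, -0.085, 0.1156]
ee_rot: [-1.798, -2.569, -0.006]
force: [-1.1, 1.1, 0.0]
gripper_width: 0.0425
grasp_force: 0.0
```

>>> carry_out --series '[[[0,0,0],[0,0,0]],[[0,0,0],[0,0,0]],[[0,0,0],[0,0,0]]]'

```text
time: 17.35
eef_pos: [0.6181, -0.0972, 0.1186]
ee_rot: [1.816, 2.563, -0.002]
force: [-0.5, -0.3, -0.3]
gripper_width: 0.043
grasp_force: 0.0
```

```bash
python3 go.py .6195 -.0955 .044 1.911;
```

```text
t 17.35 pos [ 0.6181 -0.0972  0.1186] toolx 1.909 q1,q7 [0.12 0.35] F [-0.5 -0.3 -0.3] w 0.043 gf 0.0
shift [0.006 0.01  0.373] turn [-0.001  0.002 -0.004]
```

>>> carry_out --series '[[[0.004,0.005,0.13],[0,0,0]],[[0.004,0.005,0.26],[0,0,0]],[[0.004,0.005,0.36],[0,0,0]],[[0.004,0.005,0.373],[0,0,0]],[[0.004,0.005,0.373],[0,0,0]]]'

```text
time: 17.85
eef_pos: [0.6191, -0.0949, 0.0441]
ee_rot: [-1.815, -2.564, 0.0]
force: [0.1, -0.5, -0.4]
gripper_width: 0.0428
grasp_force: 0.0
```

>>> carry_out --series '[[[0,0,0],[0,0,0]],[[0,0,0],[0,0,0]],[[0,0,0],[0,0,0]],[[0,0,0],[0,0,0]],[[0,0,0],[0,0,0]]]' --fingers 0 --force 60

```text
time: 18.35
eef_pos: [0.6202, -0.094, 0.0452]
ee_rot: [1.812, 2.564, 0.002]
force: [-0.4, -0.1, 6.7]
gripper_width: 0.0108
grasp_force: 59.9
```

```bash
python3 go.py .445 .106 .124 1.911;
```

```text
t 18.35 pos [ 0.6202 -0.094   0.0452] toolx 1.911 q1,q7 [0.11 0.34] F [-0.4 -0.1  6.7] w 0.0108 gf 59.9
shift [ 1.235 -0.491 -0.396] turn [0.004 0.002 0.001]
```

>>> carry_out --series '[[[0,0,-0.06],[0,0,0]],[[0,0,-0.18],[0,0,0]],[[0,0,-0.32],[0,0,0]],[[0,0,-0.4],[0,0,0]],[[0.06,-0.02,-0.4],[0,0,0]]]'

```text
time: 18.85
eef_pos: [0.6141, -0.0857, 0.127]
ee_rot: [1.812, 2.557, 0.004]
force: [-0.1, -0.2, -0.7]
gripper_width: 0.0106
grasp_force: 59.8
```

>>> carry_out --series '[[[0.12,-0.05,0],[0,0,0]],[[0.26,-0.1,0],[0,0,0]],[[0.4,-0.16,0],[0,0,0]],[[0.54,-0.22,0],[0,0,0]],[[0.68,-0.28,0],[0,0,0]]]'

```text
time: 19.35
eef_pos: [0.5108, 0.0272, 0.1233]
ee_rot: [-1.811, -2.565, 0.001]
force: [-0.5, 0.6, -1.1]
gripper_width: 0.0105
grasp_force: 59.8
```

>>> carry_out --series '[[[0.14,-0.05,0],[0,0,0]],[[0.28,-0.11,0],[0,0,0]],[[0.4,-0.155,0],[0,0,0]],[[0.48,-0.185,0],[0,0,0]],[[0.495,-0.19,0],[0,0,0]]]'

```text
time: 19.85
eef_pos: [0.4412, 0.1084, 0.1235]
ee_rot: [-1.805, -2.567, 0.003]
force: [-0.2, -1.0, -0.2]
gripper_width: 0.0109
grasp_force: 59.8
```

>>> carry_out --series '[[[0,0,0.02],[0,0,0]],[[0,0,0.1],[0,0,0]],[[0,0,0.2],[0,0,0]],[[0,0,0.25],[0,0,0]],[[0,0,0.25],[0,0,0]]]'

```text
time: 20.35
eef_pos: [0.444, 0.1052, 0.0726]
ee_rot: [-1.814, -2.563, 0.004]
force: [-0.4, 0.1, -0.2]
gripper_width: 0.0106
grasp_force: 59.8
```

```bash
python3 go.py .445 .106 .053 1.911;
```

```text
t 20.35 pos [0.444  0.1052 0.0726] toolx 1.91 q1,q7 [-0.33  0.  ] F [-0.4  0.1 -0.2] w 0.0106 gf 59.8
shift [0.002 0.006 0.098] turn [-0.005  0.001 -0.002]
```

>>> carry_out --series '[[[0,0.004,0.03],[0,0,0]],[[0,0.004,0.06],[0,0,0]],[[0,0.004,0.08],[0,0,0]],[[0,0.004,0.092],[0,0,0]],[[0,0.004,0.092],[0,0,0]]]'

```text
time: 20.85
eef_pos: [0.4451, 0.1065, 0.0553]
ee_rot: [-1.813, -2.566, 0.0]
force: [-0.7, -0.3, -0.6]
gripper_width: 0.0103
grasp_force: 59.8
```

>>> carry_out --series '[[[0,0,0.003],[0,0,0]],[[0,0,0.006],[0,0,0]],[[0,0,0.009],[0,0,0]],[[0,0,0.009],[0,0,0]],[[0,0,0.009],[0,0,0]]]'

```text
time: 21.35
eef_pos: [0.4452, 0.1066, 0.0537]
ee_rot: [1.813, 2.566, 0.0]
force: [0.2, -0.0, -0.5]
gripper_width: 0.0106
grasp_force: 59.8
```

>>> carry_out --series '[[[0,0,0.003],[0,0,0]],[[0,0,0.006],[0,0,0]],[[0,0,0.006],[0,0,0]],[[0,0,0.006],[0,0,0]]]'

```text
time: 21.75
eef_pos: [0.4451, 0.1065, 0.0532]
ee_rot: [1.813, 2.566, 0.001]
force: [-1.3, 0.1, 8.9]
gripper_width: 0.0106
grasp_force: 60.9
```

>>> carry_out --series '[[[0,0,0],[0,0,0]],[[0,0,0],[0,0,0]],[[0,0,0],[0,0,0]],[[0,0,-0.05],[0,0,0]],[[0,0,-0.15],[0,0,0]]]' --fingers 0.5

```text
time: 22.25
eef_pos: [0.4443, 0.1063, 0.0823]
ee_rot: [-1.812, -2.564, 0.003]
force: [-0.2, 0.6, -0.7]
gripper_width: 0.0433
grasp_force: 0.0
```

>>> carry_out --series '[[[0,0,-0.15],[0,0,0]],[[0,0,-0.25],[0,0,0]],[[0,0,-0.3],[0,0,0]],[[0,0,-0.3],[0,0,0]]]'

```text
time: 22.65
eef_pos: [0.4459, 0.1067, 0.1438]
ee_rot: [1.812, 2.564, 0.004]
force: [0.2, 0.3, -1.0]
gripper_width: 0.0426
grasp_force: 0.0
```

```bash
python3 go.py .634 .0925 .12 .561;
```

```text
t 22.65 pos [0.4459 0.1067 0.1438] toolx 1.911 q1,q7 [-0.34  0.  ] F [ 0.2  0.3 -1. ] w 0.0426 gf 0.0
shift [-0.381  0.863  0.121] turn [ 0.005 -0.004  2.7  ]
```

>>> carry_out --series '[[[-0.07,0.17,0],[0,0,0.15]],[[-0.15,0.34,0],[0,0,0.35]],[[-0.23,0.52,0],[0,0,0.58]],[[-0.31,0.7,0],[0,0,0.8]],[[-0.381,0.863,0],[0,0,1]]]'

```text
time: 23.15
eef_pos: [0.6343, 0.0919, 0.141]
ee_rot: [-2.395, -2.032, 0.002]
force: [0.7, 0.1, -1.2]
gripper_width: 0.0429
grasp_force: 0.0
```

>>> carry_out --series '[[[0,0,0],[0,0,0.2]],[[0,0,0],[0,0,0.4]],[[0,0,0],[0,0,0.6]],[[0,0,0],[0,0,0.8]],[[0,0,0],[0,0,1]]]'

```text
time: 23.65
eef_pos: [0.6323, 0.0922, 0.1407]
ee_rot: [-2.823, -1.376, 0.004]
force: [0.5, -0.6, -0.8]
gripper_width: 0.0425
grasp_force: 0.0
```

>>> carry_out --series '[[[0,0,0],[0,0,0.2]],[[0,0,0],[0,0,0.4]],[[0,0,0],[0,0,0.6]],[[0,0,0],[0,0,0.7]],[[0,0,0],[0,0,0.7]]]'

```text
time: 24.15
eef_pos: [0.6324, 0.0924, 0.1408]
ee_rot: [3.018, 0.87, -0.004]
force: [0.5, 0.0, 0.1]
gripper_width: 0.0428
grasp_force: 0.0
```

>>> carry_out --series '[[[0,0,0],[0,0,0]],[[0,0,0],[0,0,0]],[[0,0,0],[0,0,0]]]'

```text
time: 24.45
eef_pos: [0.6332, 0.0923, 0.1423]
ee_rot: [-3.018, -0.871, 0.0]
force: [-0.2, 0.3, -0.1]
gripper_width: 0.0426
grasp_force: 0.0
```

```bash
python3 go.py .634 .0925 .054 .561;
```

```text
t 24.45 pos [0.6332 0.0923 0.1423] toolx 0.562 q1,q7 [-0.42 -0.86] F [-0.2  0.3 -0.1] w 0.0426 gf 0.0
shift [0.004 0.001 0.441] turn [-0.     0.     0.002]
```

>>> carry_out --series '[[[0.003,0,0.15],[0,0,0]],[[0.003,0,0.3],[0,0,0]],[[0.003,0,0.41],[0,0,0]],[[0.003,0,0.44],[0,0,0]],[[0.003,0,0.44],[0,0,0]]]'

```text
time: 24.95
eef_pos: [0.6334, 0.0926, 0.0539]
ee_rot: [-3.018, -0.87, 0.002]
force: [-0.4, 0.5, 0.3]
gripper_width: 0.0426
grasp_force: 0.0
```

>>> carry_out --series '[[[0,0,0],[0,0,0]],[[0,0,0],[0,0,0]],[[0,0,0],[0,0,0]],[[0,0,0],[0,0,0]],[[0,0,0],[0,0,0]]]' --fingers 0 --force 60

```text
time: 25.45
eef_pos: [0.6352, 0.0925, 0.056]
ee_rot: [3.018, 0.87, 0.005]
force: [1.3, -0.9, 6.9]
gripper_width: 0.0102
grasp_force: 59.2
```

```bash
python3 go.py .581 -.2755 .134 .561;
```

```text
t 25.45 pos [0.6352 0.0925 0.056 ] toolx 0.561 q1,q7 [-0.38 -0.82] F [ 1.3 -0.9  6.9] w 0.0102 gf 59.2
shift [-1.207  1.414 -0.391] turn [ 0.003 -0.005  0.   ]
```

>>> carry_out --series '[[[0,0,-0.06],[0,0,0]],[[0,0,-0.18],[0,0,0]],[[0,0,-0.32],[0,0,0]],[[0,0,-0.4],[0,0,0]],[[-0.04,0.05,-0.4],[0,0,0]]]'

```text
time: 25.95
eef_pos: [0.634, 0.0825, 0.1372]
ee_rot: [-3.016, -0.876, -0.009]
force: [1.1, 0.9, -1.3]
gripper_width: 0.0109
grasp_force: 58.7
```

>>> carry_out --series '[[[-0.1,0.12,0],[0,0,0]],[[-0.22,0.26,0],[0,0,0]],[[-0.34,0.4,0],[0,0,0]],[[-0.46,0.54,0],[0,0,0]],[[-0.58,0.68,0],[0,0,0]]]'

```text
time: 26.45
eef_pos: [0.6047, -0.0992, 0.1335]
ee_rot: [-3.018, -0.869, 0.004]
force: [0.7, 0.3, 0.0]
gripper_width: 0.0107
grasp_force: 58.6
```

>>> carry_out --series '[[[-0.13,0.15,0],[0,0,0]],[[-0.26,0.3,0],[0,0,0]],[[-0.4,0.46,0],[0,0,0]],[[-0.52,0.6,0],[0,0,0]],[[-0.585,0.685,0],[0,0,0]]]'

```text
time: 26.95
eef_pos: [0.5769, -0.2807, 0.1337]
ee_rot: [3.02, 0.861, -0.006]
force: [-0.0, 1.0, -0.5]
gripper_width: 0.0105
grasp_force: 58.7
```

>>> carry_out --series '[[[0,0,0.02],[0,0,0]],[[0,0,0.1],[0,0,0]],[[0,0,0.2],[0,0,0]],[[0,0,0.25],[0,0,0]],[[0,0,0.25],[0,0,0]]]'

```text
time: 27.45
eef_pos: [0.5787, -0.2736, 0.0823]
ee_rot: [-3.015, -0.87, 0.005]
force: [-0.3, 0.1, -0.7]
gripper_width: 0.0104
grasp_force: 58.7
```

```bash
python3 go.py .581 -.2755 .064 .561;
```

```text
t 27.45 pos [ 0.5787 -0.2736  0.0823] toolx 0.562 q1,q7 [ 0.23 -0.33] F [-0.3  0.1 -0.7] w 0.0104 gf 58.7
shift [0.005 0.014 0.091] turn [-0.009  0.004  0.002]
```

>>> carry_out --series '[[[0.004,0.007,0.03],[0,0,0]],[[0.004,0.007,0.06],[0,0,0]],[[0.004,0.007,0.08],[0,0,0]],[[0.004,0.007,0.09],[0,0,0]],[[0.004,0.007,0.09],[0,0,0]]]'

```text
time: 27.95
eef_pos: [0.5817, -0.2758, 0.0663]
ee_rot: [-3.018, -0.87, 0.0]
force: [-0.8, 0.2, -0.3]
gripper_width: 0.0106
grasp_force: 58.7
```

>>> carry_out --series '[[[0,0,0.003],[0,0,0]],[[0,0,0.005],[0,0,0]],[[0,0,0.005],[0,0,0]],[[0,0,0.005],[0,0,0]]]'

```text
time: 28.35
eef_pos: [0.5819, -0.276, 0.0656]
ee_rot: [3.019, 0.87, 0.0]
force: [0.0, 0.5, -1.0]
gripper_width: 0.0106
grasp_force: 58.7
```

>>> carry_out --series '[[[0,0,0.003],[0,0,0]],[[0,0,0.006],[0,0,0]],[[0,0,0.008],[0,0,0]],[[0,0,0.008],[0,0,0]]]'

```text
time: 28.75
eef_pos: [0.5819, -0.276, 0.0641]
ee_rot: [3.019, 0.87, 0.0]
force: [0.3, -0.6, 0.8]
gripper_width: 0.011
grasp_force: 59.0
```

>>> carry_out --series '[[[0,0,0.002],[0,0,0]],[[0,0,0.004],[0,0,0]],[[0,0,0.004],[0,0,0]]]'

```text
time: 29.05
eef_pos: [0.5819, -0.2761, 0.064]
ee_rot: [3.019, 0.87, 0.001]
force: [-1.7, 0.8, 7.5]
gripper_width: 0.0104
grasp_force: 59.8
```

>>> carry_out --series '[[[0,0,0],[0,0,0]],[[0,0,0],[0,0,0]],[[0,0,0],[0,0,0]],[[0,0,-0.05],[0,0,0]],[[0,0,-0.15],[0,0,0]]]' --fingers 0.5

```text
time: 29.55
eef_pos: [0.5808, -0.2753, 0.0923]
ee_rot: [-3.016, -0.87, 0.004]
force: [0.3, 0.0, 0.1]
gripper_width: 0.043
grasp_force: 0.0
```

>>> carry_out --series '[[[0,0,-0.2],[0,0,0]],[[0,0,-0.4],[0,0,0]],[[0,0,-0.6],[0,0,0]],[[0,0,-0.7],[0,0,0]],[[0,0,-0.7],[0,0,0]]]'

```text
time: 30.05
eef_pos: [0.5838, -0.2774, 0.2376]
ee_rot: [3.013, 0.868, 0.009]
force: [0.7, 0.0, -0.2]
gripper_width: 0.0426
grasp_force: 0.0
```

>>> carry_out --series '[[[-0.2,0,0],[0,0,0]],[[-0.4,0,0],[0,0,0]],[[-0.6,0,0],[0,0,0]],[[-0.7,0,0],[0,0,0]],[[-0.7,0,0],[0,0,0]]]'

```text
time: 30.55
eef_pos: [0.459, -0.353, 0.2329]
ee_rot: [-3.021, -0.86, 0.005]
force: [1.0, 0.4, -0.1]
gripper_width: 0.0428
grasp_force: 0.0
```

```bash
python3 - <<'E'
from h import *
T,Sc=snapshot('top'),snapshot('scene')
cv2.imwrite('pics/e_s.png',cv2.resize(Sc['pixels'][130:380,80:520],None,fx=1.8,fy=1.8)[...,::-1])
C=dict(xl=(.608,.272,.1),l=(.4925,-.416,.088),m=(.581,-.2755,.078),s=(.445,.106,.068))
row=[]
for n,(x,y,h) in C.items():
    o=proj(T,[[x,y,.011]])[0]; u,v=np.round(o).astype(int); r=32
    g=cv2.resize(T['pixels'][v-r:v+r,u-r:u+r],(200,200))[...,::-1].copy()
    L=proj(T,[[x,y,h+.008]])[0]; k=200/64; cv2.circle(g,tuple(np.int32((L-[u-r,v-r]+.5)*k)),2,(0,255,0),-1); row.append(g)
cv2.imwrite('pics/e_t.png',np.hstack(row)); print(get_state()['time'],get_state()['eef_pos'])
E
```

```text
30.65 [ 0.46354286 -0.34987468  0.23265234]
```

View pics/e_s.png

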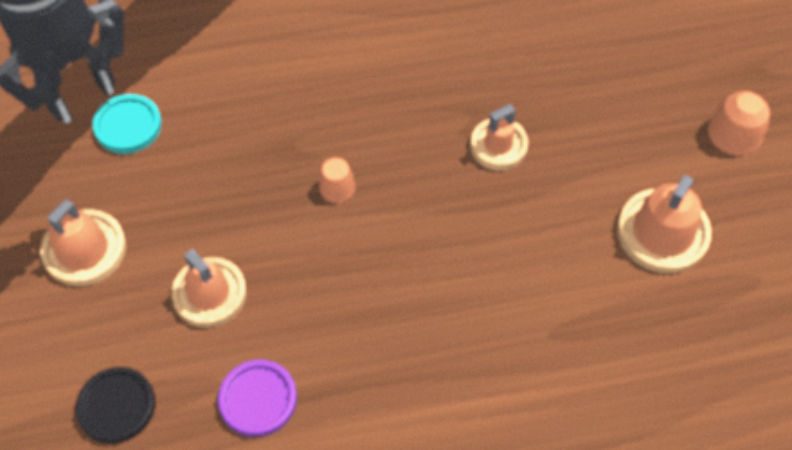

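View pics/e_t.png

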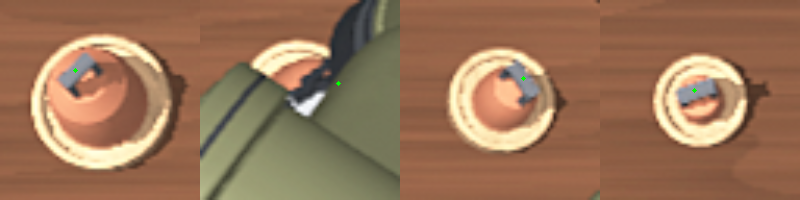

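Both views show four bells standing in their own bases and both shells where they began. The arm covers bell_l in the top view, so I'll check it in the scene view, then hand in.

```bash
python3 - <<'E'
from h import *
s=snapshot('scene')
x=at_z(s,(80+64/1.8,130+213/1.8),.094)[:2]; d=np.linalg.norm(x-[.4914,-.4162]); print(x,d)
if d<.009: print(close_job())
E
```

```text
[ 0.49493444 -0.41320032] 0.004635769308066074
the job is handed in; nothing more can be done
None
```

All four bells stand released in the recesses of their own bases, both shells are where they began, and the job was handed in at about 31 s of the 98 s allowed; the verdict was not shown to me.

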